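Clamp a relay with three clicks of the dial

TASK

Stand the yellow relay upright in the nest of the blue bench clamp and let go of it. Then turn the clamp's dial clockwise by exactly three clicks, counted by feel once its free play is taken up, so that the pad holds the relay firmly without cracking it. Leave the dial and the relay released and do not disturb the other things.

Things in the scene. Friction and masses are not known exactly. Their poses are not given: they have to be found in the camera images.
- relay_center (a point): centre of the yellow relay with a black foot: a loose block 34 mm along its x, 28 mm along its y, 50 mm tall (z up), about 70 g; the point lies 25 mm above its underside. Either way round fits.
- nest (a point): centre of the nest floor of the blue bench clamp (screwed down), 12 mm above the bench; x points from the dial to the anvil, z up. The relay stands here with its x along this x. The opening is 39 mm along x, between the orange pad and the anvil, and 35 mm along y, between two lips 5 mm high. Nothing else stands beside the nest in y; the base plate is 90 mm wide.
- anvil (a point): middle of the steel anvil's face, 19.5 mm from the nest along its x and 17 mm above the nest floor; the anvil is 20 mm thick, 50 mm wide, its top 34 mm above the nest floor. Axes as the nest's. The tightened clamp slides the relay against this face.
- pad: orange spring pad, 26 mm wide, 22 mm tall; origin: centre of its face, 16 mm above the nest floor, 19.5 mm from the nest along -x when open; x points to the anvil. Each click drives a hidden 1.5 N/mm spring behind it 3.1 mm on. From fully open: two clicks hardly hold the relay (about 2 N), three hold it with about 6.5 N, four (about 11 N) crack it.
- dial_grip (a point): point fixed in the clamp on the dial's upright axis, 60 mm above the bench, where the middle of the finger pads should be; it does not turn, axes as the nest's, 100 mm from the nest along -x. The dial: a round black ribbed knob, diameter 50 mm, from 39 to 75 mm above the bench, grip at any yaw, on a blue housing 97 x 84 mm, top 36 mm above the bench. Clockwise from above tightens.
- dial_top (a point): middle of the dial's top, fixed in the clamp, 75 mm above the bench. The worn dial sits loose on its shaft: it first turns freely (under 0.03 N m) by an unknown 5 to 92 degrees. Then each click, 18 degrees apart, is a bump: torque climbs over 9 degrees to 0.5-0.75 N m, then drops at once to nothing as the shaft snaps into the next notch; the dial is then free for 9 degrees. Notches hold the shaft when the dial is let go.
- spray_can_mid (a point): middle of a standing red spray can, 60 mm in diameter, 170 mm tall; bystander
- screwdriver_grip (a point): handle of a lying screwdriver with red handle, 190 mm long along its x; bystander
- blue_module: blue box lying flat, 50 x 40 x 22 mm, with a black plug; origin at the centre of its underside; bystander
There are look-alikes about, which are no part of the job. Of the things like the part that bears relay_center, leave any that is turquoise; of the rest the larger one is meant.

How it is judged:
By the outcome, as a careful person would: the job done as asked, in the order asked, and still so for the second after the job is handed in, with the robot touching nothing.
It also fails if it takes over 72 s, if anything falls off the work surface, if the arm or the gripper's body presses on something with over 40 N, if the wrist force passes 120 N, or if a joint passes its speed limit or range.

ROBOT

A 6-joint arm with a two-finger parallel gripper is mounted at the origin on the work surface. World frame = base frame: x ahead of the robot, y to its left, z up, the work surface at z = 0. Lengths are in m, angles in rad, forces in N, time in s.
With the tool pointing down it reaches from about 0.375 to 0.9 m from the base axis. Payload 3.1 kg.
Tool frame: the origin (TCP) lies at the very end of the fingers, on their centre line; the grasp point (between the pads) lies 19 mm behind it (manip.pinch_z is the distance from the TCP to the grasp point, in m); z points along the fingers, y is the direction in which the jaws open and shut (so a half turn about z gives the same grasp; the last joint's range is limited). The gripper opens to 85 mm and grips with 20 to 120 N. Pads are 22 mm wide; open, the fingers measure 114 mm over their backs; the gripper's body (76 mm by 85 mm) begins 54 mm behind the grasp point. The pads swing forward as they close: fully open they stand 13 mm farther back than shut.
Start: joints at [-1.52, 0.527, 1.433, -0, 1.181, -0.178], TCP at [0.142, -0.609, 0.231] pointing down, gripper open.
Joint ranges: [-3.08, 3.08], [-0.75, 2.2], [0.22, 2.44], [-1.43, 4.57], [0, 2.65], [-2.85, 2.85]. Speed limits (rad/s): [2.79, 2.79, 3.14, 3.14, 3.14, 3.14].

INTERFACE

Orientations are given as a unit quaternion [x, y, z, w].
In Python, from station import manip gives the robot as it stands.
- The arm moves only by the tool drive_tool, never from a script. Its argument "increments" is a list of rows, each a list of 7 numbers: the closure in counts, from 0 (fully open) to 255 (shut), then the shift along the tool's x, y, z in cm, then the turn, a rotation vector about the tool's x, y, z in rad. A call has 1 to 20 rows; each row is the pose to reach, as a shift and turn from the pose commanded when the call began, along the tool's axes at that moment; what a row does not reach only later rows make up. A row lasts 1/10 s, in which the tool goes at most 50 mm and 8.59 degrees, less where a joint would pass 70% of its speed; a pose out of reach is approached as far as the arm can. A call with a gripper value outside its range is refused whole. The fingers move at their own pace and stop on an object; "force" is the grip in N (left out, the last holds). Time passes only in rows, so rows that repeat a pose let the fingers close. It gives the time, the measured TCP pose, the force and the opening at its end, in the units of the state.
- manip.sense(): the state, without advancing time (a new reading comes with each control period).
- manip.snapshot(name): name is "side" or "top" or "wrist"; returns the picture (480x640x3 uint8, red, green, blue); there is no depth.
- manip.camera_model(name): a dict with "mtx" (3x3 intrinsics, pixels), "cam_to_world" (4x4, takes a point from camera to world coordinates). Camera axes: x right, y down, z forward; pixel columns grow to the right and rows downward; lengths in m; the calibration is good to about 2 mm. A picture is of the moment at which its call begins: read the wrist's pose just before it. camera_model takes no time and is no camera call; for the wrist camera it gives the pose at the moment of the call.
- manip.sign_off(): hands the job in, once; it reports no verdict.
The state is a dict: "t": time; "q": joint angles; "qd": joint speeds; "tau": joint torques, N m; "tcp_pos": TCP position; "tool_rot": TCP orientation; "force": force on the tool from outside, world axes, zero at the start; "ft_torque": the same for the moment, N m; "finger_gap": opening from 0.0 (shut) to 1.0 (fully open).
Only numpy, scipy, OpenCV 4.12 (cv2) and the standard library are available. Lean on these libraries where they do the work, as an engineer would, in place of code of your own. Each camera call takes 0.05 s, during which the arm holds its last target. There are 200 camera calls.

## Working session

There is one attempt and no reset: what is moved stays moved. The work goes in short steps, Python scripts to look and compute and a tool call to move; the robot and the scene stay as the last step left them, time stands still between calls to the robot, and variables do not carry over. Pictures are saved under pics/ and viewed, about 8 in all and at most 12, crops included, and the job is handed in when it is done.

Besides the shell and the picture viewer there is one more tool, called after "Request:" as name([rows], argument=value, ...), one row to a line, values as JSON. drive_tool: Moves the arm, as the interface text tells. Its arguments: {"type":"object","properties":{"increments":{"type":"array","items":{"type":"array","items":{"type":"number"}}},"force":{"type":"number"}},"required":["increments"]}

```bash
ls; mkdir -p pics; python3 - <<'E'
from station import manip
import cv2,numpy as np
for n in("side","top"):
    im=manip.snapshot(n);np.save(f'pics/{n}0.npy',im);cv2.imwrite(f'pics/{n}0.png',im[...,::-1])
    c=manip.camera_model(n);print(n,np.round(c['mtx'],1).tolist(),np.round(c['cam_to_world'],3).tolist())
print(manip.sense(),manip.pinch_z)
E
```

```text
pics
side [[472.2, 0.0, 323.3], [0.0, 472.2, 237.3], [0.0, 0.0, 1.0]] [[-0.767, -0.438, 0.469, 0.118], [-0.642, 0.501, -0.581, 0.554], [0.02, -0.746, -0.665, 0.683], [0.0, 0.0, 0.0, 1.0]]
top [[467.1, 0.0, 314.7], [0.0, 467.1, 244.1], [0.0, 0.0, 1.0]] [[0.021, -0.996, 0.086, 0.467], [-1.0, -0.021, -0.001, 0.013], [0.003, -0.086, -0.996, 0.939], [0.0, 0.0, 0.0, 1.0]]
{'t': 0.1, 'q': array([-1.51952460e+00,  5.28400570e-01,  1.43377251e+00, -1.99787104e-05,
        1.18142378e+00, -1.78499357e-01]), 'qd': array([ 1.36924490e-03, -2.39850323e-03, -3.39780686e-03,  1.03716353e-03,
       -2.40727552e-03,  6.36232065e-05]), 'tau': array([-2.21704749e-04, -4.43305779e+01, -1.78586626e+01, -1.46765487e-04,
        3.91289504e-03, -2.15652221e-06]), 'tcp_pos': array([ 0.14233641, -0.60790812,  0.2304152 ]), 'tool_rot': array([ 9.93406977e-01,  1.14636705e-01,  5.44854609e-05, -1.00066317e-03]), 'force': array([-0.2519696 ,  0.00997652,  0.29891005]), 'ft_torque': array([ 0.00907698,  0.05069392, -0.0002912 ]), 'finger_gap': 0.9979347280665453} 0.0187
```

View pics/top0.png

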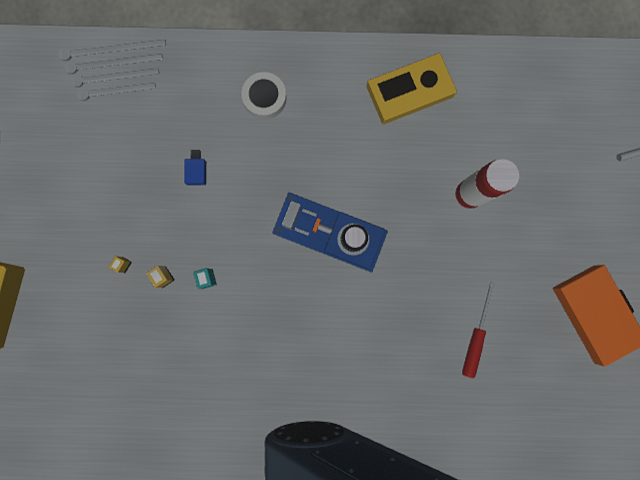

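View pics/side0.png

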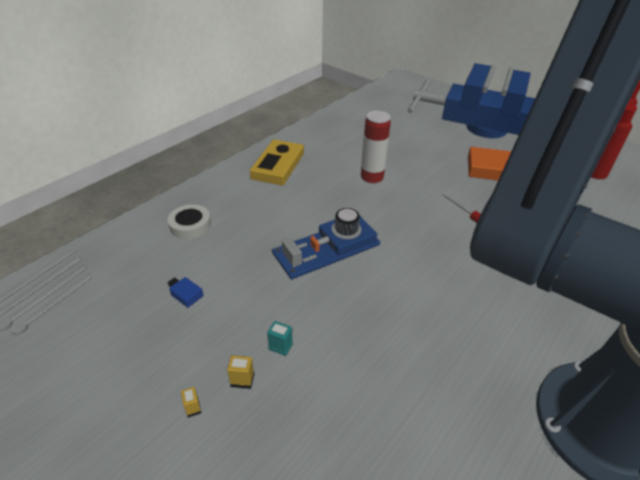

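The top view shows the clamp with its anvil at (291,215), orange pad at (317,226) and dial at (355,237). Things that could be taken for the relay are the small yellow block (119,264), the larger yellow block (159,276) and the turquoise block (204,278). The yellow meter (411,87) is clearly something else. I choose (159,276) and check it in a close crop.

```bash
cat > h.py <<'E'
from station import manip
import cv2,numpy as np
from scipy.spatial.transform import Rotation as R
def ray(cam,uv,z):
    "pixels Nx2 -> world points on plane z"
    K=cam['mtx'];T=np.array(cam['cam_to_world']);uv=np.atleast_2d(uv).astype(float)
    d=np.c_[uv,np.ones(len(uv))]@np.linalg.inv(K).T@T[:3,:3].T
    return T[:3,3]+d*((z-T[2,3])/d[:,2])[:,None]
def proj(cam,P):
    T=np.linalg.inv(cam['cam_to_world']);p=np.atleast_2d(P)@T[:3,:3].T+T[:3,3]
    p=p@np.array(cam['mtx']).T;return p[:,:2]/p[:,2:]
def hsv(im):return cv2.cvtColor(im,cv2.COLOR_RGB2HSV)
def blobs(m,amin=20):
    n,l,s,c=cv2.connectedComponentsWithStats(m.astype(np.uint8))
    return [(int(s[i,4]),s[i,:4].tolist(),c[i].round(1).tolist(),l==i) for i in range(1,n) if s[i,4]>=amin]
def rel(p,yaw=None):
    "tool-frame shift (cm) from present TCP to world p"
    s=manip.sense();r=R.from_quat(s['tool_rot']);return r.inv().apply(np.array(p)-s['tcp_pos'])*100
E
python3 - <<'E'
from h import *
im=np.load('pics/top0.npy');c=manip.camera_model('top');H=hsv(im)
y=(H[...,0]>15)&(H[...,0]<35)&(H[...,1]>100)&(H[...,2]>60)
for a,b,ce,m in blobs(y): print('yellow',a,b,ce)
bl=(H[...,0]>100)&(H[...,0]<125)&(H[...,1]>120)
for a,b,ce,m in blobs(bl):
    cn=cv2.findContours(m.astype(np.uint8),0,2)[0][0];bx=cv2.boxPoints(cv2.minAreaRect(cn))
    print('blue',a,ce,bx.round(1).tolist(),ray(c,bx,0.012).round(4).tolist())
# dial top: bright circle
g=cv2.cvtColor(im,cv2.COLOR_RGB2GRAY)
for a,b,ce,m in blobs((g>150)[200:280,270:400]): print('bright',a,b,(np.array(ce)+[270,200]),ray(c,np.array(ce)+[270,200],.075))
A=cv2.resize(im[245:305,100:225],None,fx=6,fy=6,interpolation=2)[:,:750]
B=cv2.resize(im[185:280,265:395],None,fx=5.7,fy=2.5,interpolation=2)[:,:750]
A=cv2.copyMakeBorder(A,0,0,0,0,0);B=cv2.resize(im[185:275,265:390],(375*2,240),interpolation=2)
cv2.imwrite('pics/c1.png',np.vstack([A,B])[...,::-1])
E
```

```text
yellow 2897 [367, 53, 90, 71] [412.7, 89.2]
yellow 163 [109, 256, 21, 16] [119.7, 264.4]
yellow 1210 [0, 262, 25, 87] [8.0, 295.3]
yellow 234 [146, 266, 26, 21] [159.9, 277.6]
blue 550 [194.8, 171.6] [[184.0, 159.0], [205.0, 159.0], [205.0, 184.0], [184.0, 184.0]] [[0.7143, 0.2792, 0.012], [0.7152, 0.2368, 0.012], [0.6639, 0.2347, 0.012], [0.663, 0.2769, 0.012]]
blue 3192 [329.9, 232.4] [[271.8999938964844, 232.89999389648438], [288.0, 191.39999389648438], [387.5, 230.1999969482422], [371.3999938964844, 271.70001220703125]] [[0.5677, 0.0974, 0.012], [0.6523, 0.0673, 0.012], [0.5782, -0.1334, 0.012], [0.4947, -0.102, 0.012]]
```

View pics/c1.png

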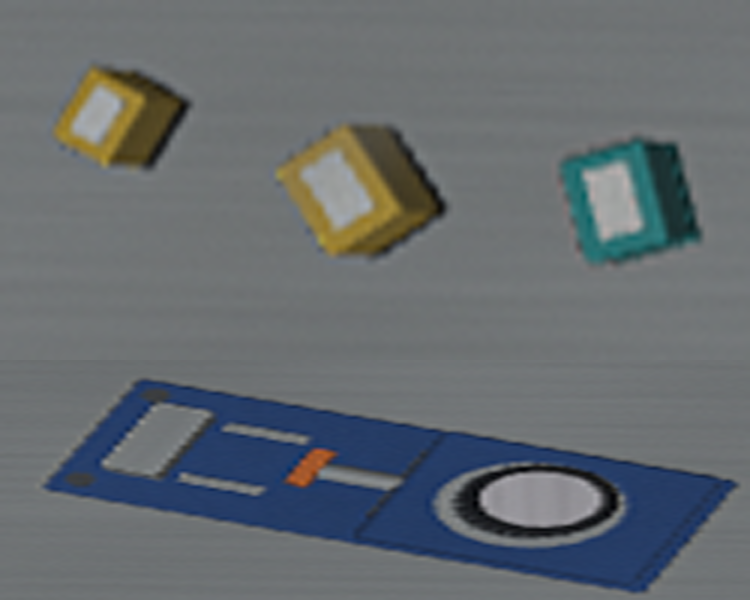

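The crop shows all three blocks standing. The largest yellow one has its top-face corners at about (146,274), (158,266), (167.5,279) and (155.5,288), so it is the chosen relay. The dial-top centre is at (355.2,237.1).

```bash
python3 - <<'E'
from h import *
c=manip.camera_model('top');cs=manip.camera_model('side')
q=np.array([[277,175],[333,258],[405,205],[348,125]])/6+[100,245]
p=ray(c,q,.05);ce=p.mean(0);print(p.round(4).tolist(),ce,np.linalg.norm(np.diff(p,axis=0),axis=1))
a=(p[1]-p[0])+(p[2]-p[3]);b=(p[3]-p[0])+(p[2]-p[1])
print('yaw long',np.degrees(np.arctan2(a[1],a[0])),'short',np.degrees(np.arctan2(b[1],b[0])))
d=ray(c,[355.2,237.1],.075)[0];print('dial',d)
v=np.array([.6523-.5782,.0673+.1334]);v/=np.linalg.norm(v);print('clamp yaw',np.degrees(np.arctan2(v[1],v[0])),'nest',d[:2]+.1*v)
# target: above relay, jaw y along short axis
ys=np.arctan2(b[1],b[0])
r=R.from_quat(manip.sense()['tool_rot'])
for k in(-.5,.5):
    x=ys+k*np.pi; t=R.from_matrix(np.array([[np.cos(x),np.sin(x),0],[np.sin(x),-np.cos(x),0],[0,0,-1.]]).T)
    q1=np.arctan2(ce[1],ce[0]);print('q6',q1+np.pi/2-x,(r.inv()*t).as_rotvec())
print(rel([ce[0],ce[1],.2]), rel([ce[0],ce[1],.03]))
E
```

```text
[[0.48, 0.33, 0.05], [0.4543, 0.311, 0.05], [0.4714, 0.2891, 0.05], [0.4962, 0.3084, 0.05]] [0.47546733 0.30963561 0.05      ] [0.03198819 0.02779064 0.03144365]
yaw long -142.9457108796467 short -52.51609148034676
dial [ 0.55636187 -0.06344049  0.075     ]
clamp yaw 69.73546205750668 nest [0.59099738 0.03036986]
q6 4.63540637253467 [-1.03707947e-03  2.58521302e-03  2.71715251e+00]
q6 1.4938137189448772 [-0.00187423 -0.00075186 -0.42443879]
[ 53.33462337 -81.74913261   3.221043  ] [ 53.32888285 -81.71554674  20.22100885]
```

Request:
drive_tool([
  [0, 38, -28, 0, 0, 0, 0],
  [0, 38, -28, 0, 0, 0, 0],
  [0, 38, -28, 0, 0, 0, 0],
  [0, 38, -28, 0, 0, 0, 0],
  [0, 38, -28, 0, 0, 0, 0],
  [0, 38, -28, 0, 0, 0, 0],
  [0, 38, -28, 0, 0, 0, 0],
  [0, 38, -28, 0, 0, 0, 0],
  [0, 38, -28, 0, 0, 0, 0],
  [0, 38, -28, 0, 0, 0, 0],
  [90, 53.3, -81.7, 3, 0, 0, -0.424],
  [90, 53.3, -81.7, 3, 0, 0, -0.424],
  [90, 53.3, -81.7, 3, 0, 0, -0.424],
  [90, 53.3, -81.7, 3, 0, 0, -0.424],
  [90, 53.3, -81.7, 3, 0, 0, -0.424],
  [90, 53.3, -81.7, 3, 0, 0, -0.424],
  [90, 53.3, -81.7, 3, 0, 0, -0.424],
  [90, 53.3, -81.7, 3, 0, 0, -0.424],
  [90, 53.3, -81.7, 3, 0, 0, -0.424],
  [90, 53.3, -81.7, 3, 0, 0, -0.424],
])

```text
t: 2.1
tcp_pos: [0.4719, 0.2514, 0.2041]
tool_rot: [0.947, 0.321, -0.0, 0.0]
force: [0.9, 0.2, -0.2]
finger_gap: 0.65
```

Request:
drive_tool([
  [90, 0, 0, 0, 0, 0, 0],
  [90, 0, 0, 0, 0, 0, 0],
])

```text
t: 2.3
tcp_pos: [0.4717, 0.2503, 0.2039]
tool_rot: [0.947, 0.323, -0.001, 0.0]
force: [-0.1, 0.0, 0.1]
finger_gap: 0.649
```

```bash
python3 - <<'E'
from h import *
s=manip.sense();c=manip.camera_model('wrist');im=manip.snapshot('wrist');np.save('pics/w1.npy',im)
print(s['t'],s['tcp_pos'],s['q'],s['finger_gap'],np.round(c['mtx'],1).tolist(),np.round(c['cam_to_world'],3).tolist())
r=R.from_quat(s['tool_rot']);print('cam in tool',r.inv().apply(np.array(c['cam_to_world'])[:3,3]-s['tcp_pos']))
cv2.imwrite('pics/w1.png',im[...,::-1])
E
```

```text
2.3 [0.4716605  0.25029504 0.20390694] [ 2.78725052e-01  4.42423888e-01  1.68926236e+00 -5.27368875e-04
  1.01128810e+00  1.19267012e+00] 0.6492742767575033 [[334.2, 0.0, 320.3], [0.0, 334.2, 238.8], [0.0, 0.0, 1.0]] [[0.611, -0.755, -0.236, 0.531], [-0.792, -0.583, -0.183, 0.298], [0.0, 0.299, -0.954, 0.346], [0.0, 0.0, 0.0, 1.0]]
cam in tool [ 0.07610334 -0.0015304  -0.14262121]
```

View pics/w1.png

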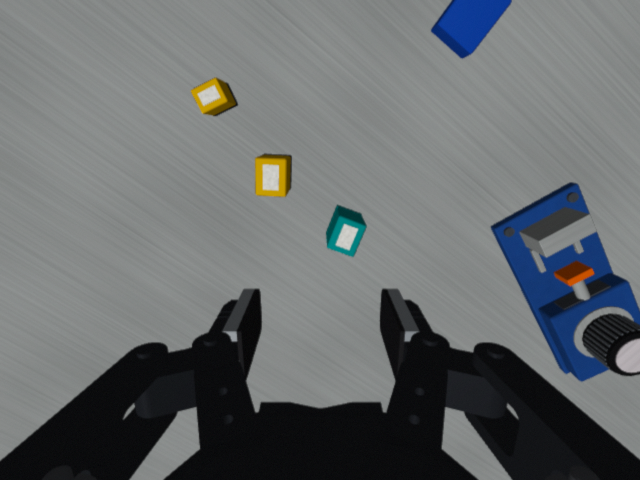

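The wrist view shows the small block at (213,95), the relay at (272,176) and the turquoise block at (346,231). The clamp is on the right, with its pad at (574,272).

```bash
cat >> h.py <<'E'
def yellow(im):
    H=hsv(im);return (H[...,0]>15)&(H[...,0]<35)&(H[...,1]>100)&(H[...,2]>60)
def wrist(name):
    s=manip.sense();c=manip.camera_model('wrist');im=manip.snapshot('wrist');cv2.imwrite(f'pics/{name}.png',im[...,::-1]);np.save(f'pics/{name}.npy',im);return s,c,im
E
python3 - <<'E'
from h import *
im=np.load('pics/w1.npy');c=manip.camera_model('wrist')
g=cv2.cvtColor(im,cv2.COLOR_RGB2GRAY);H=hsv(im)
m=(g>170)&(H[...,1]<60);m2=np.zeros_like(m);m2[150:200,250:300]=m[150:200,250:300]
for a,b,ce,mm in blobs(m2):
    cn=cv2.findContours(mm.astype(np.uint8),0,2)[0][0];rc=cv2.minAreaRect(cn);bx=ray(c,cv2.boxPoints(rc),.05)
    e=np.diff(bx,axis=0);print(a,ce,ray(c,rc[0],.05),np.linalg.norm(e,axis=1),np.degrees(np.arctan2(e[:,1],e[:,0])))
    P=ray(c,rc[0],.05)[0];print(rel([P[0],P[1],.011]))
y=yellow(im)
print([b[:3] for b in blobs(y)])
print(np.degrees(R.from_quat(manip.sense()['tool_rot']).as_euler('zyx')), manip.sense()['t'])
E
```

```text
389 [270.4, 176.8] [[0.47631533 0.30962232 0.05      ]] [0.01304203 0.02090642 0.01332214] [ -52.45666114 -144.62182223  127.54264988]
[ 4.07705491 -4.52106729 19.29339329]
[(831, [191, 78, 45, 38], [214.0, 97.1]), (1015, [255, 154, 36, 43], [272.8, 174.4])]
[-3.75244097e+01 -8.03463062e-02  1.79945434e+02] 2.35
```

Request:
drive_tool([
  [90, 4.1, -4.5, 5, 0, 0, 0],
  [90, 4.1, -4.5, 5, 0, 0, 0],
  [90, 4.1, -4.5, 9, 0, 0, 0],
  [90, 4.1, -4.5, 13, 0, 0, 0],
  [90, 4.1, -4.5, 16, 0, 0, 0],
  [90, 4.1, -4.5, 18, 0, 0, 0],
  [90, 4.1, -4.5, 19.2, 0, 0, 0],
  [90, 4.1, -4.5, 19.2, 0, 0, 0],
  [200, 4.1, -4.5, 19.2, 0, 0, 0],
  [200, 4.1, -4.5, 19.2, 0, 0, 0],
  [200, 4.1, -4.5, 19.2, 0, 0, 0],
  [200, 4.1, -4.5, 19.2, 0, 0, 0],
  [200, 4.1, -4.5, 19.2, 0, 0, 0],
  [200, 4.1, -4.5, 19.2, 0, 0, 0],
  [200, 4.1, -4.5, 19.2, 0, 0, 0],
], force=30)

```text
t: 3.85
tcp_pos: [0.4787, 0.3103, 0.0139]
tool_rot: [0.947, 0.321, 0.001, 0.0]
force: [-0.3, -0.9, 6.8]
finger_gap: 0.323
```

Request:
drive_tool([
  [200, 0, 0, -1, 0, 0, 0],
  [200, 0, 0, -4, 0, 0, 0],
  [200, 0, 0, -8, 0, 0, 0],
  [200, 0, 0, -12, 0, 0, 0],
  [200, -3, 6, -16, 0, 0, -0.1],
  [200, -5, 10, -19, 0, 0, -0.25],
  [200, -7, 15, -19, 0, 0, -0.4],
  [200, -9, 19.5, -19, 0, 0, -0.5],
  [200, -11, 24, -19, 0, 0, -0.562],
  [200, -13, 28.5, -19, 0, 0, -0.562],
  [200, -14.1, 31.5, -19, 0, 0, -0.562],
  [200, -14.1, 32.8, -19, 0, 0, -0.562],
  [200, -14.1, 32.8, -19, 0, 0, -0.562],
  [200, -14.1, 32.8, -19, 0, 0, -0.562],
  [200, -14.1, 32.8, -19, 0, 0, -0.562],
])

```text
t: 5.35
tcp_pos: [0.5641, -0.0348, 0.2024]
tool_rot: [0.821, 0.572, -0.0, -0.001]
force: [-0.3, -0.4, -1.5]
finger_gap: 0.324
```

```bash
python3 - <<'E'
from h import *
s,c,im=wrist('w2');print(s['tcp_pos'],s['tool_rot'],s['finger_gap'],s['force'],s['t'])
H=hsv(im)
o=(H[...,0]<14)&(H[...,1]>170)&(H[...,2]>80);print('orange',[b[:3] for b in blobs(o)])
print('yellow',[b[:3] for b in blobs(yellow(im))])
E
```

```text
[ 0.56411028 -0.03482597  0.2023794 ] [ 8.20580076e-01  5.71530834e-01 -4.00603184e-04 -8.26747385e-04] 0.32431894401428063 [-0.29544818 -0.44879621 -1.50857093] 5.35
orange [(275, [311, 164, 28, 10], [324.4, 168.5])]
yellow [(6365, [561, 155, 79, 161], [611.4, 229.6]), (6400, [283, 271, 77, 117], [320.2, 323.7])]
```

View pics/w2.png

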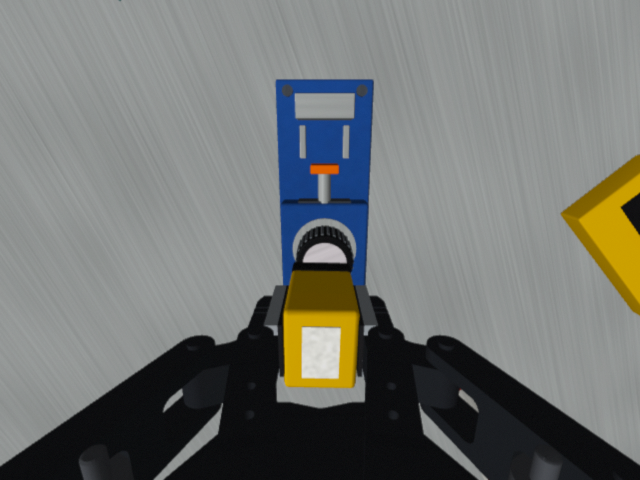

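The wrist view shows the relay held upright with its label at (321,352). The lips are at (303,141) and (346,141), the anvil top at (325,105) and the pad at (324,169).

```bash
cat > m.py <<'E'
from h import *
def measure(im,c,s,ztop):
    g=cv2.cvtColor(im,cv2.COLOR_RGB2GRAY);H=hsv(im)
    out={}
    br=(g>135)&(H[...,1]<45)
    blue=(H[...,0]>100)&(H[...,0]<125)&(H[...,1]>120)
    box=np.zeros_like(br);bb=max(blobs(blue|0),key=lambda b:b[0])
    x,y,w,h=bb[1];box[y:y+h,x:x+w]=1
    for a,b,ce,mm in blobs(br&box,30):
        rc=cv2.minAreaRect(cv2.findContours(mm.astype(np.uint8),0,2)[0][0]);print('bright',a,b,ce,ray(c,ce,.017).round(4),ray(c,ce,.046).round(4))
    cn=cv2.findContours(bb[3].astype(np.uint8),0,2)[0][0];print('blue',bb[1])
    # label of held relay
    m=(g>150)&(H[...,1]<60);m[:300]=0;m[:, :283]=0;m[:,360:]=0
    for a,b,ce,mm in blobs(m,200):
        rc=cv2.minAreaRect(cv2.findContours(mm.astype(np.uint8),0,2)[0][0]);bx=ray(c,cv2.boxPoints(rc),ztop);e=np.diff(bx,axis=0)
        print('label',ce,rc[0],ray(c,rc[0],ztop).round(4),np.linalg.norm(e,axis=1).round(4),np.degrees(np.arctan2(e[:,1],e[:,0])).round(1))
E
python3 - <<'E'
from m import *
im=np.load('pics/w2.npy');c=manip.camera_model('wrist');s=manip.sense()
measure(im,c,s,s['tcp_pos'][2]+.0361)
# blue base plate left/right edges rows 90..190
H=hsv(im);blue=(H[...,0]>100)&(H[...,0]<125)&(H[...,1]>120)
L=[];Rr=[]
for r in range(95,190,5):
    xs=np.flatnonzero(blue[r,250:400])+250;L.append([xs[0],r]);Rr.append([xs[-1]+1,r])
for E_ in(L,Rr):
    P=ray(c,E_,.012);k=np.polyfit(P[:,1],P[:,0],1);print('edge yaw',np.degrees(np.arctan2(1,k[0])),P[0].round(4),P[-1].round(4))
xs=np.flatnonzero(blue[:,325]);print(xs[:3],ray(c,[325,xs[0]],.012))
r=R.from_quat(s['tool_rot']);print('tool x yaw',np.degrees(np.arctan2(*r.apply([1,0,0])[[1,0]])),'tilt',r.apply([0,0,1]))
print('orange top',ray(c,[325,164],.039))
E
```

```text
bright 1399 [295, 94, 59, 24] [324.2, 105.4] [[0.6017 0.0609 0.017 ]] [[0.6007 0.0589 0.046 ]]
bright 537 [276, 120, 7, 165] [277.6, 227.0] [[ 0.5178 -0.0309  0.017 ]] [[ 0.5242 -0.0248  0.046 ]]
bright 156 [300, 126, 5, 32] [302.0, 141.6] [[0.5712 0.0383 0.017 ]] [[0.5728 0.0382 0.046 ]]
bright 154 [343, 126, 6, 32] [345.2, 141.9] [[0.6093 0.0239 0.017 ]] [[0.6076 0.0252 0.046 ]]
bright 606 [366, 126, 7, 160] [370.2, 227.3] [[ 0.606  -0.0638  0.017 ]] [[ 0.6046 -0.0548  0.046 ]]
bright 190 [319, 175, 7, 28] [322.0, 188.1] [[ 0.5738 -0.0094  0.017 ]] [[ 0.5752 -0.0052  0.046 ]]
bright 496 [293, 219, 63, 38] [323.0, 231.8] [[ 0.5594 -0.0516  0.017 ]] [[ 0.5621 -0.0437  0.046 ]]
bright 636 [303, 243, 43, 20] [324.5, 253.7] [[ 0.5527 -0.0745  0.017 ]] [[ 0.556  -0.0646  0.046 ]]
blue [276, 80, 97, 206]
label [320.2, 351.9] (320.5, 352.0) [[ 0.5631 -0.0347  0.2385]] [0.0135 0.0219 0.0142] [ -20.2 -109.3  159.8]
edge yaw 69.91629078058403 [0.5633 0.085  0.012 ] [0.5354 0.0072 0.012 ]
edge yaw 69.76406648467378 [0.6471 0.0541 0.012 ] [ 0.6184 -0.0234  0.012 ]
[80 81 82] [[0.60994217 0.08122769 0.012     ]]
tool x yaw 69.75062895743076 tilt [-1.33573458e-03  7.51798268e-04 -9.99998825e-01]
orange top [[0.58482708 0.01313742 0.039     ]]
```

Request:
drive_tool([
  [200, 3.5, 0.1, 0, 0, 0, 0],
  [200, 7.1, 0.25, 2, 0, 0, 0],
  [200, 7.1, 0.25, 5, 0, 0, 0],
  [200, 7.1, 0.25, 9, 0, 0, 0],
  [200, 7.1, 0.25, 12, 0, 0, 0],
  [200, 7.1, 0.25, 14.5, 0, 0, 0],
  [200, 7.1, 0.25, 16, 0, 0, 0],
  [200, 7.1, 0.25, 16.5, 0, 0, 0],
  [200, 7.1, 0.25, 16.5, 0, 0, 0],
  [200, 7.1, 0.25, 16.5, 0, 0, 0],
  [200, 7.1, 0.25, 16.5, 0, 0, 0],
])

```text
t: 6.5
tcp_pos: [0.5933, 0.0295, 0.0389]
tool_rot: [0.821, 0.571, 0.001, 0.001]
force: [0.9, -0.7, -0.1]
finger_gap: 0.328
```

```bash
python3 - <<'E'
from m import *
s,c,im=wrist('w3');print(s['tcp_pos'],s['finger_gap'],s['force'],s['t'])
measure(im,c,s,s['tcp_pos'][2]+.0361)
t=manip.snapshot('side');a=cv2.resize(t[200:290,250:390],None,fx=4,fy=4,interpolation=2)
b=cv2.resize(im[60:460,160:480],None,fx=.6,fy=.6);b=cv2.copyMakeBorder(im[120:480,200:440],0,0,0,0,0)
print(a.shape,b.shape);cv2.imwrite('pics/c3.png',np.hstack([a,b])[...,::-1])
E
```

```text
[0.59327154 0.02954219 0.0389025 ] 0.3276032247785028 [ 0.85262658 -0.72321902 -0.09853875] 6.5
bright 776 [229, 204, 11, 127] [232.2, 283.9] [[0.5479 0.0467 0.017 ]] [[0.5604 0.0564 0.046 ]]
bright 570 [395, 211, 9, 120] [400.5, 287.7] [[0.6322 0.013  0.017 ]] [[0.6298 0.0287 0.046 ]]
bright 4896 [258, 229, 116, 58] [315.1, 250.2] [[0.5965 0.0491 0.017 ]] [[0.6004 0.0584 0.046 ]]
bright 133 [302, 327, 38, 4] [319.5, 328.7] [[0.5824 0.0045 0.017 ]] [[0.5887 0.0217 0.046 ]]
blue [229, 178, 175, 153]
label [320.1, 351.9] (320.5, 352.0) [[0.592  0.0294 0.075 ]] [0.0135 0.0219 0.0142] [ -20.4 -109.4  159.5]
(360, 560, 3) (360, 240, 3)
```

View pics/c3.png

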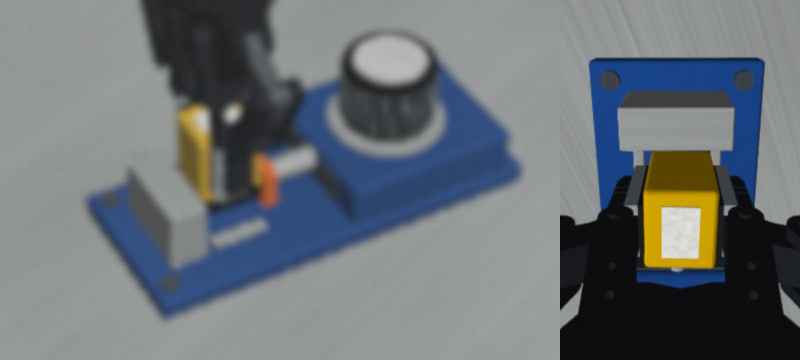

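The side and wrist crops show the relay just above the nest and clear of the pad and anvil. It sits about 2 mm to one side (label column 320, anvil column 315).

Request:
drive_tool([
  [200, 0.1, -0.2, 0, 0, 0, 0],
  [200, 0.1, -0.2, 0, 0, 0, 0],
  [200, 0.1, -0.2, 0, 0, 0, 0],
])

```text
t: 6.9
tcp_pos: [0.5906, 0.0313, 0.0376]
tool_rot: [0.821, 0.571, 0.0, 0.0]
force: [-0.5, 0.2, 0.1]
finger_gap: 0.33
```

```bash
python3 - <<'E'
from m import *
s,c,im=wrist('w4');print(s['tcp_pos'],s['finger_gap'],s['force'],s['t'])
measure(im,c,s,s['tcp_pos'][2]+.0361)
E
```

```text
[0.59062121 0.03128166 0.03764226] 0.3302930358997521 [-0.53478497  0.16121515  0.11644413] 6.9
bright 654 [235, 207, 9, 123] [237.7, 284.3] [[0.5484 0.0476 0.017 ]] [[0.5605 0.0576 0.046 ]]
bright 656 [401, 210, 10, 120] [407.0, 287.2] [[0.6328 0.0145 0.017 ]] [[0.6298 0.0304 0.046 ]]
bright 5003 [265, 231, 116, 54] [322.4, 252.4] [[0.5971 0.0488 0.017 ]] [[0.6005 0.0586 0.046 ]]
bright 96 [302, 327, 38, 3] [319.1, 328.2] [[0.5799 0.0074 0.017 ]] [[0.5863 0.0245 0.046 ]]
blue [235, 180, 176, 150]
label [320.1, 351.9] (320.5, 352.0) [[0.5895 0.0312 0.0737]] [0.0135 0.0219 0.0142] [ -20.3 -109.4  159.7]
```

Request:
drive_tool([
  [200, 0, 0, 0.4, 0, 0, 0],
  [200, 0, 0, 0.8, 0, 0, 0],
  [200, 0, 0, 1.0, 0, 0, 0],
  [200, 0, 0, 1.1, 0, 0, 0],
  [200, 0, 0, 1.1, 0, 0, 0],
  [200, 0, 0, 1.1, 0, 0, 0],
])

```text
t: 7.55
tcp_pos: [0.5908, 0.0312, 0.0265]
tool_rot: [0.821, 0.571, 0.0, 0.0]
force: [0.1, 0.7, -1.2]
finger_gap: 0.325
```

Request:
drive_tool([
  [200, 0, 0, 0.05, 0, 0, 0],
  [200, 0, 0, 0.1, 0, 0, 0],
  [200, 0, 0, 0.1, 0, 0, 0],
  [140, 0, 0, 0.1, 0, 0, 0],
  [120, 0, 0, 0.1, 0, 0, 0],
  [90, 0, 0, 0.1, 0, 0, 0],
  [60, 0, 0, 0.1, 0, 0, 0],
  [60, 0, 0, -0.5, 0, 0, 0],
  [60, 0, 0, -3, 0, 0, 0],
  [60, 0, 0, -7, 0, 0, 0],
  [60, -2, 0, -11, 0, 0, 0],
  [60, -6, 0, -14, 0, 0, 0],
  [60, -10, 0, -14, 0, 0, 0],
  [60, -10, 0, -14, 0, 0, 0],
  [60, -10, 0, -14, 0, 0, 0],
])

```text
t: 9.05
tcp_pos: [0.5557, -0.0631, 0.167]
tool_rot: [0.822, 0.57, 0.0, -0.0]
force: [-0.6, 0.0, -0.5]
finger_gap: 0.769
```

```bash
python3 - <<'E'
from m import *
s,c,im=wrist('w5');print(s['tcp_pos'],s['finger_gap'],s['force'],s['t'],s['q'])
measure(im,c,s,.062)
g=cv2.cvtColor(im,cv2.COLOR_RGB2GRAY);H=hsv(im)
for a,b,ce,mm in blobs(yellow(im)): print(a,b,ce)
t=manip.snapshot('side');a=cv2.resize(t[200:290,250:390],None,fx=4,fy=4,interpolation=2)
cv2.imwrite('pics/c5.png',np.hstack([a,im[60:420,200:440]])[...,::-1])
E
```

```text
[ 0.55567028 -0.06313892  0.16698633] 0.768523423615603 [-0.60486032  0.04141667 -0.53004773] 9.05 [-3.13210101e-01  5.24254149e-01  1.66294193e+00  5.89576589e-04
  9.54043586e-01  4.38199939e-02]
bright 2040 [287, 42, 70, 30] [320.9, 56.3] [[0.6025 0.0642 0.017 ]] [[0.6004 0.0588 0.046 ]]
bright 1110 [265, 69, 11, 215] [267.8, 209.0] [[ 0.5156 -0.0335  0.017 ]] [[ 0.5221 -0.0293  0.046 ]]
bright 660 [311, 83, 20, 34] [320.3, 99.2] [[0.5912 0.0352 0.017 ]] [[0.5902 0.0326 0.046 ]]
bright 208 [293, 86, 7, 38] [296.0, 104.9] [[0.5711 0.0381 0.017 ]] [[0.5721 0.0352 0.046 ]]
bright 193 [343, 86, 7, 38] [346.0, 104.3] [[0.6095 0.0242 0.017 ]] [[0.6067 0.0228 0.046 ]]
bright 878 [369, 91, 9, 193] [374.7, 210.4] [[ 0.6045 -0.0681  0.017 ]] [[ 0.6022 -0.0604  0.046 ]]
bright 270 [315, 141, 9, 35] [318.6, 157.5] [[ 0.5737 -0.0075  0.017 ]] [[ 0.5745 -0.0058  0.046 ]]
bright 602 [286, 195, 72, 43] [320.8, 208.5] [[ 0.56   -0.0496  0.017 ]] [[ 0.5621 -0.0438  0.046 ]]
bright 1952 [297, 219, 51, 49] [322.1, 243.2] [[ 0.5498 -0.0805  0.017 ]] [[ 0.5529 -0.0716  0.046 ]]
blue [265, 31, 113, 253]
1460 [300, 73, 42, 55] [319.8, 99.4]
2724 [591, 152, 49, 108] [622.8, 200.4]
```

View pics/c5.png

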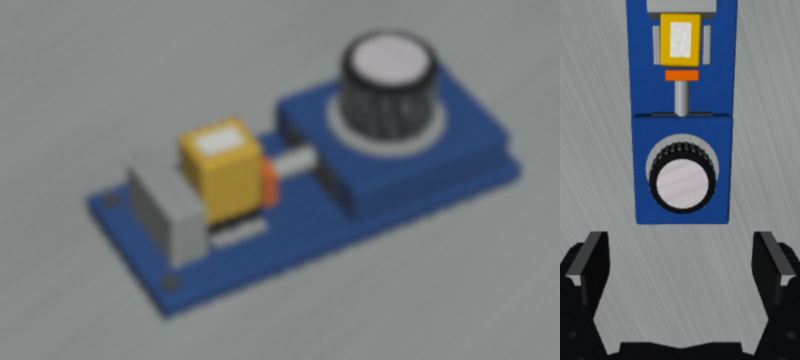

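The relay stands upright in the nest between pad and anvil. The dial lies below the tool as planned, so I go down over it turned back by 0.6 rad to leave turning range.

Request:
drive_tool([
  [0, 0, 0, 0, 0, 0, -0.14],
  [0, 0, 0, 0, 0, 0, -0.28],
  [0, 0, 0, 1, 0, 0, -0.42],
  [0, 0, 0, 4, 0, 0, -0.56],
  [0, 0, 0, 7, 0, 0, -0.6],
  [0, 0, 0, 10, 0, 0, -0.6],
  [0, 0, 0, 12, 0, 0, -0.6],
  [0, 0, 0, 12.5, 0, 0, -0.6],
  [0, 0, 0, 12.5, 0, 0, -0.6],
  [0, 0, 0, 12.5, 0, 0, -0.6],
])

```text
t: 10.15
tcp_pos: [0.5567, -0.0621, 0.0421]
tool_rot: [0.615, 0.789, 0.0, 0.001]
force: [0.0, 0.7, -0.1]
finger_gap: 1.0
```

Request:
drive_tool([
  [160, 0, 0, 0, 0, 0, 0],
  [160, 0, 0, 0, 0, 0, 0],
  [160, 0, 0, 0, 0, 0, 0],
  [160, 0, 0, 0, 0, 0, 0],
  [160, 0, 0, 0, 0, 0, 0],
  [160, 0, 0, 0, 0, 0, 0],
  [160, 0, 0, 0, 0, 0, 0],
], force=80)

```text
t: 10.85
tcp_pos: [0.5564, -0.0627, 0.0429]
tool_rot: [0.615, 0.788, 0.0, 0.001]
force: [-1.3, 0.8, 6.0]
finger_gap: 0.567
```

```bash
cat > st.py <<'E'
from h import *
s=manip.sense();r=R.from_quat(s['tool_rot']);x=r.apply([1,0,0])
print('t %.2f yaw %.2f q6 %.3f gap %.3f'%(s['t'],np.degrees(np.arctan2(x[1],x[0])),s['q'][5],s['finger_gap']),'tcp',s['tcp_pos'].round(4),'F',s['force'].round(2),'M',s['ft_torque'].round(3),'tau6 %.3f'%s['tau'][5])
E
python3 st.py
```

```text
t 10.85 yaw 104.03 q6 -0.557 gap 0.567 tcp [ 0.5564 -0.0627  0.0429] F [-1.31  0.77  6.  ] M [0.038 0.19  0.01 ] tau6 0.007
```

Request:
drive_tool([
  [160, 0, 0, 0, 0, 0, 0.1],
  [160, 0, 0, 0, 0, 0, 0.14],
  [160, 0, 0, 0, 0, 0, 0.14],
  [160, 0, 0, 0, 0, 0, 0.14],
])

```text
t: 11.25
tcp_pos: [0.5566, -0.0627, 0.0429]
tool_rot: [0.669, 0.743, 0.0, 0.001]
force: [-1.3, 0.2, 5.5]
finger_gap: 0.565
```

```bash
python3 st.py
```

```text
t 11.25 yaw 96.00 q6 -0.417 gap 0.565 tcp [ 0.5566 -0.0627  0.0429] F [-1.35  0.18  5.47] M [0.119 0.07  0.024] tau6 -0.008
```

Request:
drive_tool([
  [160, 0, 0, 0, 0, 0, 0.1],
  [160, 0, 0, 0, 0, 0, 0.14],
  [160, 0, 0, 0, 0, 0, 0.14],
  [160, 0, 0, 0, 0, 0, 0.14],
])

```text
t: 11.65
tcp_pos: [0.5568, -0.0627, 0.0429]
tool_rot: [0.72, 0.694, 0.001, 0.001]
force: [0.5, 1.0, 5.0]
finger_gap: 0.564
```

```bash
python3 st.py
```

```text
t 11.65 yaw 87.97 q6 -0.277 gap 0.564 tcp [ 0.5568 -0.0627  0.0429] F [0.52 0.96 5.05] M [ 0.128  0.083 -0.01 ] tau6 -0.007
```

Request:
drive_tool([
  [160, 0, 0, 0, 0, 0, 0.1],
  [160, 0, 0, 0, 0, 0, 0.14],
  [160, 0, 0, 0, 0, 0, 0.14],
  [160, 0, 0, 0, 0, 0, 0.14],
])

```text
t: 12.05
tcp_pos: [0.557, -0.0627, 0.0429]
tool_rot: [0.766, 0.643, 0.001, 0.001]
force: [-0.5, -0.2, 5.6]
finger_gap: 0.566
```

```bash
python3 st.py
```

```text
t 12.05 yaw 79.99 q6 -0.137 gap 0.566 tcp [ 0.557  -0.0627  0.0429] F [-0.49 -0.17  5.57] M [0.176 0.001 0.052] tau6 -0.006
```

Request:
drive_tool([
  [160, 0, 0, 0, 0, 0, 0.07],
  [160, 0, 0, 0, 0, 0, 0.07],
  [160, 0, 0, 0, 0, 0, 0.07],
])

```text
t: 12.35
tcp_pos: [0.5571, -0.0627, 0.0429]
tool_rot: [0.788, 0.616, 0.001, 0.001]
force: [-0.2, 0.4, 5.6]
finger_gap: 0.563
```

```bash
python3 st.py
```

```text
t 12.35 yaw 76.06 q6 -0.068 gap 0.563 tcp [ 0.5571 -0.0627  0.0429] F [-0.23  0.41  5.6 ] M [ 0.172 -0.06   0.2  ] tau6 0.260
```

Torque is rising, so the free play ended at about yaw 79.5°. From here I use fine steps.

Request:
drive_tool([
  [160, 0, 0, 0, 0, 0, 0.05],
  [160, 0, 0, 0, 0, 0, 0.05],
  [160, 0, 0, 0, 0, 0, 0.05],
])

```text
t: 12.65
tcp_pos: [0.5572, -0.0627, 0.0429]
tool_rot: [0.802, 0.597, 0.001, 0.001]
force: [1.3, 1.6, 5.3]
finger_gap: 0.563
```

```bash
python3 st.py
```

```text
t 12.65 yaw 73.26 q6 -0.019 gap 0.563 tcp [ 0.5572 -0.0627  0.0429] F [1.3  1.59 5.29] M [ 0.212 -0.068  0.352] tau6 0.434
```

Request:
drive_tool([
  [160, 0, 0, 0, 0, 0, 0.07],
  [160, 0, 0, 0, 0, 0, 0.07],
  [160, 0, 0, 0, 0, 0, 0.07],
])

```text
t: 12.95
tcp_pos: [0.5573, -0.0628, 0.0429]
tool_rot: [0.823, 0.567, 0.001, 0.001]
force: [-0.8, 0.5, 5.9]
finger_gap: 0.565
```

```bash
python3 st.py
```

```text
t 12.95 yaw 69.14 q6 0.053 gap 0.565 tcp [ 0.5573 -0.0628  0.0429] F [-0.84  0.49  5.94] M [0.085 0.014 0.008] tau6 -0.034
```

Click 1 is felt. I go on through the free half.

Request:
drive_tool([
  [160, 0, 0, 0, 0, 0, 0.05],
  [160, 0, 0, 0, 0, 0, 0.09],
  [160, 0, 0, 0, 0, 0, 0.09],
  [160, 0, 0, 0, 0, 0, 0.09],
])

```text
t: 13.35
tcp_pos: [0.5574, -0.0629, 0.0429]
tool_rot: [0.848, 0.529, 0.001, 0.001]
force: [0.1, 0.6, 5.9]
finger_gap: 0.567
```

```bash
python3 st.py
```

```text
t 13.35 yaw 63.94 q6 0.143 gap 0.567 tcp [ 0.5574 -0.0629  0.0429] F [0.13 0.57 5.87] M [ 0.074 -0.078 -0.027] tau6 -0.007
```

Request:
drive_tool([
  [160, 0, 0, 0, 0, 0, 0.07],
  [160, 0, 0, 0, 0, 0, 0.07],
  [160, 0, 0, 0, 0, 0, 0.07],
])

```text
t: 13.65
tcp_pos: [0.5575, -0.0629, 0.0429]
tool_rot: [0.866, 0.5, 0.001, 0.001]
force: [0.6, 1.0, 5.2]
finger_gap: 0.563
```

```bash
python3 st.py
```

```text
t 13.65 yaw 59.97 q6 0.212 gap 0.563 tcp [ 0.5575 -0.0629  0.0429] F [0.62 0.99 5.21] M [ 0.084 -0.049  0.157] tau6 0.144
```

Request:
drive_tool([
  [160, 0, 0, 0, 0, 0, 0.05],
  [160, 0, 0, 0, 0, 0, 0.05],
  [160, 0, 0, 0, 0, 0, 0.05],
])

```text
t: 13.95
tcp_pos: [0.5575, -0.0629, 0.0429]
tool_rot: [0.878, 0.478, 0.001, 0.002]
force: [0.3, 1.4, 5.3]
finger_gap: 0.565
```

```bash
python3 st.py
```

```text
t 13.95 yaw 57.17 q6 0.262 gap 0.565 tcp [ 0.5575 -0.0629  0.0429] F [0.34 1.45 5.28] M [ 0.216 -0.113  0.331] tau6 0.316
```

Request:
drive_tool([
  [160, 0, 0, 0, 0, 0, 0.05],
  [160, 0, 0, 0, 0, 0, 0.1],
  [160, 0, 0, 0, 0, 0, 0.1],
  [160, 0, 0, 0, 0, 0, 0.1],
])

```text
t: 14.35
tcp_pos: [0.5576, -0.0629, 0.0429]
tool_rot: [0.9, 0.435, 0.001, 0.002]
force: [-0.1, 0.9, 6.7]
finger_gap: 0.564
```

```bash
python3 st.py
```

```text
t 14.35 yaw 51.57 q6 0.360 gap 0.564 tcp [ 0.5576 -0.0629  0.0429] F [-0.12  0.87  6.73] M [ 0.    -0.137  0.528] tau6 0.588
```

Request:
drive_tool([
  [160, 0, 0, 0, 0, 0, 0.04],
  [160, 0, 0, 0, 0, 0, 0.04],
  [160, 0, 0, 0, 0, 0, 0.04],
])

```text
t: 14.65
tcp_pos: [0.5577, -0.0631, 0.0429]
tool_rot: [0.91, 0.415, 0.002, 0.001]
force: [1.2, 0.6, 5.1]
finger_gap: 0.561
```

```bash
python3 st.py
```

```text
t 14.65 yaw 49.05 q6 0.403 gap 0.561 tcp [ 0.5577 -0.0631  0.0429] F [1.24 0.59 5.13] M [ 0.034 -0.109 -0.062] tau6 -0.007
```

Click 2 is felt. On to the third.

Request:
drive_tool([
  [160, 0, 0, 0, 0, 0, 0.05],
  [160, 0, 0, 0, 0, 0, 0.1],
  [160, 0, 0, 0, 0, 0, 0.1],
  [160, 0, 0, 0, 0, 0, 0.1],
])

```text
t: 15.05
tcp_pos: [0.5578, -0.0632, 0.0429]
tool_rot: [0.929, 0.369, 0.002, 0.001]
force: [1.3, 0.4, 5.5]
finger_gap: 0.566
```

```bash
python3 st.py
```

```text
t 15.05 yaw 43.33 q6 0.503 gap 0.566 tcp [ 0.5578 -0.0632  0.0429] F [1.29 0.42 5.47] M [ 0.029 -0.146  0.027] tau6 0.039
```

Request:
drive_tool([
  [160, 0, 0, 0, 0, 0, 0.05],
  [160, 0, 0, 0, 0, 0, 0.05],
  [160, 0, 0, 0, 0, 0, 0.05],
])

```text
t: 15.35
tcp_pos: [0.5579, -0.0632, 0.0429]
tool_rot: [0.938, 0.346, 0.002, 0.002]
force: [0.5, 0.5, 5.4]
finger_gap: 0.566
```

```bash
python3 st.py
```

```text
t 15.35 yaw 40.55 q6 0.552 gap 0.566 tcp [ 0.5579 -0.0632  0.0429] F [0.53 0.55 5.39] M [ 0.01  -0.186  0.255] tau6 0.253
```

Request:
drive_tool([
  [160, 0, 0, 0, 0, 0, 0.05],
  [160, 0, 0, 0, 0, 0, 0.05],
  [160, 0, 0, 0, 0, 0, 0.05],
])

```text
t: 15.65
tcp_pos: [0.5579, -0.0632, 0.0429]
tool_rot: [0.946, 0.323, 0.002, 0.002]
force: [1.5, 0.1, 5.8]
finger_gap: 0.566
```

```bash
python3 st.py
```

```text
t 15.65 yaw 37.74 q6 0.601 gap 0.566 tcp [ 0.5579 -0.0632  0.0429] F [1.45 0.13 5.82] M [-0.033 -0.261  0.409] tau6 0.431
```

Request:
drive_tool([
  [160, 0, 0, 0, 0, 0, 0.05],
  [160, 0, 0, 0, 0, 0, 0.05],
  [160, 0, 0, 0, 0, 0, 0.05],
])

```text
t: 15.95
tcp_pos: [0.558, -0.0633, 0.0429]
tool_rot: [0.954, 0.3, 0.002, 0.002]
force: [1.6, 0.7, 5.2]
finger_gap: 0.564
```

```bash
python3 st.py
```

```text
t 15.95 yaw 34.95 q6 0.650 gap 0.564 tcp [ 0.558  -0.0633  0.0429] F [1.64 0.67 5.17] M [-0.027 -0.215  0.637] tau6 0.638
```

Request:
drive_tool([
  [160, 0, 0, 0, 0, 0, 0.03],
  [160, 0, 0, 0, 0, 0, 0.03],
  [160, 0, 0, 0, 0, 0, 0.03],
])

```text
t: 16.25
tcp_pos: [0.558, -0.0634, 0.0429]
tool_rot: [0.959, 0.284, 0.002, 0.002]
force: [1.5, -0.8, 5.5]
finger_gap: 0.565
```

```bash
python3 st.py
```

```text
t 16.25 yaw 33.04 q6 0.683 gap 0.565 tcp [ 0.558  -0.0634  0.0429] F [ 1.49 -0.82  5.46] M [-0.165 -0.118 -0.037] tau6 -0.017
```

Click 3 is felt and the torque has dropped to nothing. I let go and back off straight up.

Request:
drive_tool([
  [100, 0, 0, 0, 0, 0, 0],
  [40, 0, 0, 0, 0, 0, 0],
  [0, 0, 0, 0, 0, 0, 0],
  [0, 0, 0, 0, 0, 0, 0],
  [0, 0, 0, 0, 0, 0, 0],
  [0, 0, 0, -2, 0, 0, 0],
  [0, 0, 0, -5, 0, 0, 0],
  [0, 0, 0, -9, 0, 0, 0],
  [0, -4, 0, -13, 0, 0, 0],
  [0, -6, 0, -15, 0, 0, 0],
  [0, -6, 0, -15, 0, 0, 0],
  [0, -6, 0, -15, 0, 0, 0],
])

```text
t: 17.45
tcp_pos: [0.5058, -0.0953, 0.1918]
tool_rot: [0.959, 0.283, 0.001, 0.0]
force: [-0.6, -0.9, -0.3]
finger_gap: 1.0
```

```bash
python3 - <<'E'
from m import *
s,c,im=wrist('w6');print(s['tcp_pos'],s['finger_gap'],s['force'],s['t'])
t=manip.snapshot('side');a=cv2.resize(t[200:290,250:390],None,fx=4,fy=4,interpolation=2)
w=cv2.resize(im,(480,360),interpolation=cv2.INTER_AREA)
tp=manip.snapshot('top');b=cv2.resize(tp[185:275,265:390],(400,288),interpolation=2)
tpl=cv2.resize(tp[20:400,30:560],(400,287))
cv2.imwrite('pics/c6.png',np.vstack([np.hstack([cv2.resize(a,(448,288)),cv2.resize(w,(352,288))]),np.hstack([b,cv2.resize(tpl,(400,288))])])[...,::-1])
E
```

```text
[ 0.50579226 -0.09533041  0.19180292] 1.0004860202118628 [-0.5850688  -0.89932045 -0.33550582] 17.45
```

View pics/c6.png

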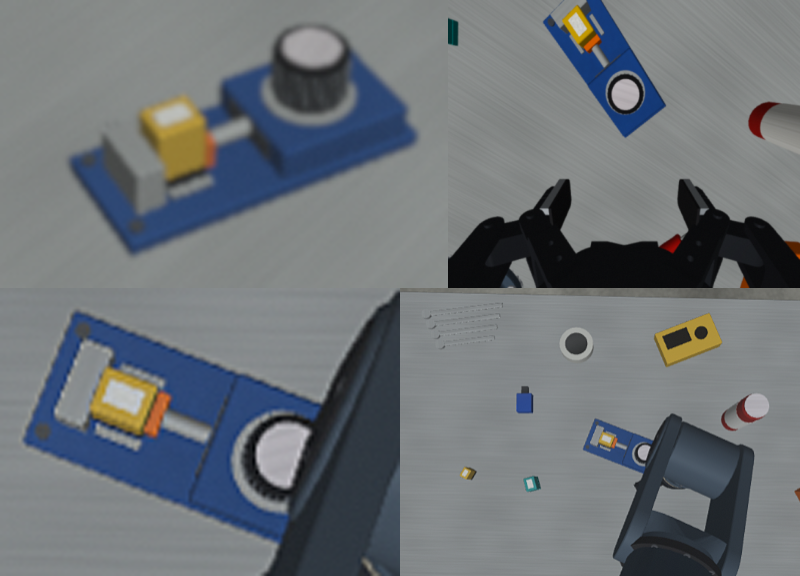

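In all the views the relay is upright with the pad against it and pressed to the anvil. The dial is free and the bystanders that can be seen have not moved.

```bash
python3 -c "
from station import manip
print(manip.sign_off(), manip.sense()['t'])"
```

```text
the job is handed in; nothing more can be done
the job is handed in; nothing more can be done
```

The larger yellow relay is standing upright in the clamp's nest, and the dial has been turned clockwise by three clicks. I let go of both before handing in.

- **Clicks:** After about 24° of free play, I felt three separate rises in torque, starting at tool yaw angles of about 80.2°, 62.3° and 44.2°, so 18° apart. Each one dropped to zero; the peaks I read for clicks 2 and 3 were 0.59 and 0.64 N m. I stopped right after the third drop.
- **Last checks:** The pictures show the relay upright, with the pad on one side and the anvil on the other. The gripper was open and clear of everything, with only sensor noise on the wrist, at about 17.5 s of the 72 s allowed. Most of the bystanders were visible and had not moved, but the arm partly hid the screwdriver in the last views; nothing I moved went near it.
- **Small disagreements:** The wrist camera placed the relay about 1 mm to one side of the grip, well within the nest's clearance. Clicks 2 and 3 dropped about 1–2° later than 9° after their start, probably because of give in the grip.
- **Not measured:** The clamping force itself could not be measured. I judged it only from the click count and the pictures.

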